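Set the turret stop and hold an offcut in the cut-off jig

ROBOT

A 7-joint arm with a two-finger parallel gripper is mounted at the origin on a cart in front of the work surface, level with it; the furniture and walls round the work are solid. World frame = base frame: x ahead of the robot, y to its left, z up, the work surface at z = 0. Lengths are in m, angles in rad, forces in N, time in s.
With the tool pointing down it reaches from about 0.35 to 0.9 m from the base axis. Payload 19.9 kg.
Tool frame: the origin (TCP) lies between the finger pads; the fingertips stand 11 mm ahead of it and the grasp point (between the pads) lies 8 mm behind it; z points along the fingers, y is the direction in which the jaws open and shut (so a half turn about z gives the same grasp; the last joint's range is limited). The gripper opens to 94 mm and grips with 3 to 60 N. Pads are 16 mm wide; open, the fingers measure 119 mm over their backs; the gripper's body (75 mm by 177 mm) begins 78 mm behind the grasp point.
Start: joints at [1.268, 0.417, -0.01, 1.614, 0.005, 1.111, -0.053], TCP at [0.162, -0.604, 0.216] pointing down, gripper open.
Joint ranges: [-2.81, 2.81], [-0.39, 2.02], [-1.27, 1.25], [0.06, 2.57], [-1.19, 4.33], [0.19, 2], [-2.82, 2.82]. Speed limits (rad/s): [1.89, 1.89, 2.39, 2.39, 3.01, 3.01, 3.01].

INTERFACE

Orientations are given as a unit quaternion [x, y, z, w].
In Python, from station import telemetry, eyes, order gives the robot as it stands.
- The arm moves only by the shell command python3 -m jog 'ROWS'. ROWS is JSON, a list of rows, each an object of numbers: "hand": the closure, from -1 (fully open) to 1 (shut), so that 0 is half open; "dx", "dy", "dz": the shift along the world's x, y, z in mm; "roll": the turn about the world's z in degrees. A call has 1 to 20 rows; each row shifts and turns the commanded pose from where the row before left it; what a row does not reach is not made up. A row lasts 1/8 s, in which the tool goes at most 62.5 mm and 10.7 degrees, less where a joint would pass 70% of its speed; a pose out of reach is approached as far as the arm can. A call with a gripper value outside its range is refused whole. The fingers move at their own pace and stop on an object; the grip force is fixed at half the most. Time passes only in rows, so rows that do not move let the fingers close. It gives the time, the measured TCP pose, the force and the opening at its end, in the units of the state.
- telemetry.state(): the state, without advancing time (a new reading comes with each control period).
- eyes.grab_frame(name): name is "scene" or "top" or "wrist"; returns a dict with "color" (400x640x3 uint8, blue, green, red), "range_z" (400x640 float32, m along the optical axis (not along the pixel's ray), 0 where there is no reading), "fovy" (degrees; the focal length in pixels is half the picture's height over the tangent of half this angle, whatever the lens; pixels are square), "cx", "cy" (the principal point, pixels), "R" (3x3) and "t" (3): a world point X has camera coordinates R X + t. Camera axes: x right, y down, z forward; pixel columns grow to the right and rows downward; lengths in m; the calibration is good to about 2 mm. A picture is of the moment at which its call begins.
- order.sign_off(): hands the job in, once; it reports no verdict.
The state is a dict: "clock": time; "joint_positions": joint angles; "qvel": joint speeds; "tau": joint torques, N m; "position": TCP position; "ee_rot": TCP orientation; "wrist_force": force on the tool from outside, world axes, zero at the start; "moment": the same for the moment, N m; "grip_width": finger opening in m.
Only numpy, scipy, OpenCV 4.12 (cv2) and the standard library are available. Lean on these libraries where they do the work, as an engineer would, in place of code of your own. Each camera call takes 0.05 s, during which the arm holds its last target.

TASK

First turn the turret stop of the cut-off jig on by one click, so that its yellow-tipped rod points along the fence, and let go of it. Then lay the bevelled offcut on the jig's board with a long side to the fence, slide it until it lies flat against the fence with its end touching the yellow tip, and press it firmly into the corner of fence and board with one diagonal push (down and towards the fence). Finish while still pressing; leave the plane, the glue bottle and the tin of tacks alone.

Things in the scene. Friction and masses are not known exactly. Their poses are not given: they have to be found in the camera images.
- jig: the cut-off jig, fixed on the saw's black wing: a plywood board 200 x 300 mm, its top 16 mm above the jig's origin (the origin is the centre of the underside, on the saw top). Jig axes: +x away from the robot towards the fence, +y to the left along the fence, +z up. Its parts: the fence, the turret stop (axis at x +20, y -105 mm) with the spring plunger of its detent on the right (up to 20 mm above the board; not to be handled), four flush screws.
- board: the jig's waxed plywood board on which the offcut is laid and slides easily (friction about 0.2, against about 0.6 on the fence); same origin and axes as the jig, top face 16 mm above that origin; free board before the fence: x -100 to +50 mm, y -60 to +150 mm
- fence: the dark wooden fence on the far side of the jig's board; same origin and axes as the jig. Its working face (towards the robot) is the plane x = +50 mm, from y -35 to +145 mm; 30 mm thick; its top is 50 mm above the board
- seat (a point): where the offcut's centre lies when it is seated against board, fence and yellow tip: jig x +28, y 0, 18 mm above the board. Axes as the jig's
- turret (a joint): the turret stop's angle (rad) about its upright axis, growing anticlockwise seen from above. Spring detents at 0 (red-tipped rod along the fence), 1.047 (yellow) and 2.094 (blue); it turns from -0.2 to 2.3. It starts in the red detent. Turning takes up to about 0.2 N m; let go near a detent it snaps in
- turret_knob (a point): centre of the turret's black grip bar, on the turret's axis, 79 mm above the saw top. The bar is 16 mm thick, 44 mm long, 30 mm high (from 64 to 94 mm above the saw top, all of it above the fence). At the reading 1.047 the bar points along the fence (jig y); at the reading 0 it is turned 60 degrees clockwise from that, seen from above. The point's axes turn with the turret and equal the jig's at the reading 0
- yellow_tip (a point): end of the yellow-tipped stop rod, 50 mm from the turret's axis, 24 mm above the board; the tip is 15 mm thick. Along the fence it points to jig +y and then lies at jig x +20, y -55 mm. The red rod is 40 mm long and the blue one 60 mm, 60 degrees to either side, at the same height
- offcut_centre (a point): centre of the loose offcut, half-way up: light wood, 44 mm wide (its x), 110 mm long (its y), 36 mm high (its z), about 0.16 kg. Both long top edges have a 45 degree bevel 12 mm wide and deep, so that its upright sides are 24 mm high and its flat top 20 mm wide. It starts on the bare iron left of the long white carton, which lies fixed and sloping between it and the jig, its top 100 mm high at the near end and 150 mm at the far end. It looks the same turned by half a turn
- offcut: the same offcut, origin at the centre of its underside
- plane: small metal smoothing plane, 51 x 185 x 69 mm, at the back of the iron top: leave alone
- glue: bottle of wood glue, 55 mm across, 160 mm high, on the iron top: leave alone
- tin: small blue open tin of tacks, 55 mm across, 21 mm high: leave alone

How it is judged:
By the outcome, as a careful person would: the job done as asked, in the order asked, and still so for the second after the job is handed in, while the arm keeps its last pose, push and grip.
It also fails if it takes over 72 s, if anything falls off the work surface, if the arm or the gripper's body presses on something with over 40 N, if the wrist force passes 120 N, or if a joint passes its speed limit or range.

## Working session

There is one attempt and no reset: what is moved stays moved. The work goes in short steps, Python scripts to look and compute and a shell command to move; the robot and the scene stay as the last step left them, time stands still between calls to the robot, and variables do not carry over. Pictures are saved under pics/ and viewed, and the job is handed in when it is done.

```bash
ls; mkdir -p pics
cat > h.py <<'E'
import numpy as np, cv2, pickle
from station import telemetry, eyes, order
def grab(n,tag):
    f=eyes.grab_frame(n); cv2.imwrite(f'pics/{tag}.png',f['color']); pickle.dump(f,open(f'pics/{tag}.pkl','wb')); return f
def load(tag): return pickle.load(open(f'pics/{tag}.pkl','rb'))
def foc(f): return f['color'].shape[0]/2/np.tan(np.radians(f['fovy'])/2)
def ray(f,u,v,z):
    F=foc(f); d=np.array([(u-f['cx'])/F,(v-f['cy'])/F,1.]); R=np.array(f['R']);t=np.array(f['t'])
    c=-R.T@t; w=R.T@d; return c+w*(z-c[2])/w[2]
def dep(f,u,v):
    F=foc(f); z=f['range_z'][int(v),int(u)]; R=np.array(f['R']);t=np.array(f['t'])
    return R.T@(np.array([(u-f['cx'])/F*z,(v-f['cy'])/F*z,z])-t)
def cloud(f):
    F=foc(f); v,u=np.mgrid[:400,:640]; z=f['range_z']; R=np.array(f['R']);t=np.array(f['t'])
    P=np.stack([(u-f['cx'])/F*z,(v-f['cy'])/F*z,z],-1)-t; return P@R
def proj(f,X):
    p=np.array(f['R'])@np.array(X)+np.array(f['t']); F=foc(f); return p[0]/p[2]*F+f['cx'],p[1]/p[2]*F+f['cy']
E
python3 - <<'E'
from h import *
print(telemetry.state())
for n in('scene','top','wrist'):
    f=grab(n,n+'0'); print(n,f['fovy'],f['cx'],f['cy'],(-np.array(f['R']).T@np.array(f['t'])).round(3))
E
```

```text
pics
{'clock': 0.0, 'joint_positions': array([ 1.26751322,  0.41793426, -0.01031121,  1.61415743,  0.00470691,
        1.1107083 , -0.05298961]), 'qvel': array([ 8.09316038e-04,  5.77473285e-04, -2.04812426e-04, -7.21833866e-05,
       -1.00839292e-04, -6.24257328e-05,  1.99732662e-04]), 'tau': array([ 6.64100044e-04, -8.51242661e+01,  6.39187340e-01, -4.25984609e+01,
       -4.87434876e-02,  1.86335330e-02,  1.09075634e-04]), 'position': array([ 0.16165099, -0.60336293,  0.21585707]), 'ee_rot': array([ 9.91443848e-01,  1.30532546e-01, -1.22930555e-04, -5.78918566e-04]), 'wrist_force': array([ 0.23007543, -0.12371141, -1.18134354]), 'moment': array([ 0.02764146, -0.0322498 ,  0.01491085]), 'grip_width': 0.09361151148901069}
scene 43.12085610937678 313.8195852756055 204.1142760802138 [0.232 0.742 1.115]
top 42.74626045356086 319.46792164466706 205.57697147994887 [ 0.43  -0.049  1.461]
wrist 68.66293615006279 321.23092393159453 202.43347303592918 [ 0.236 -0.583  0.383]
```

View pics/scene0.png

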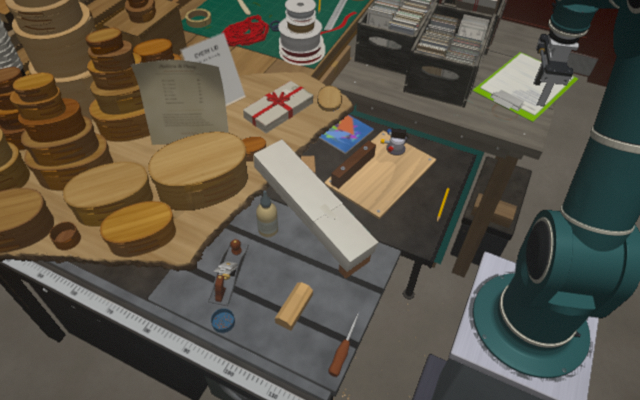

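View pics/top0.png

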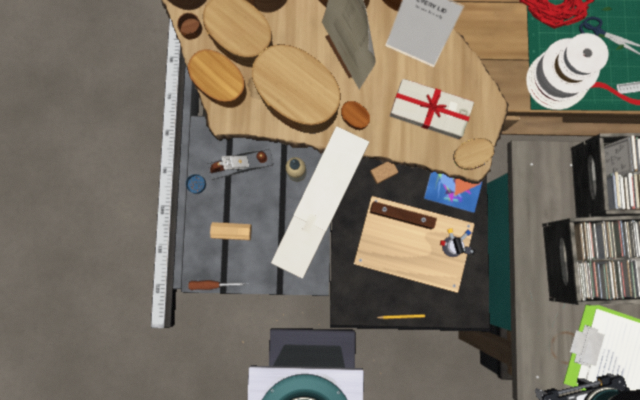

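View pics/wrist0.png

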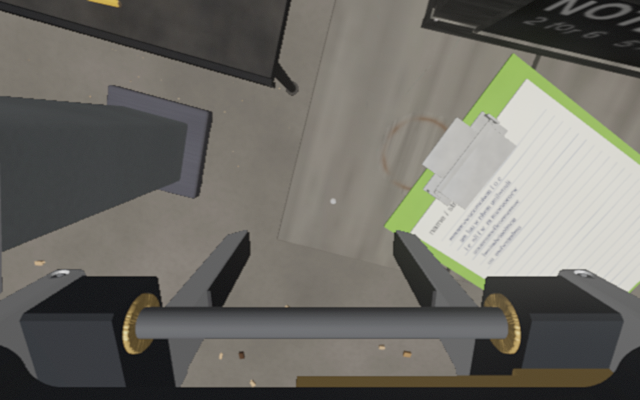

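Run:
```python
from h import *
f=load('top0'); 
a=cv2.resize(f['color'][185:300,345:485],None,fx=5,fy=5,interpolation=cv2.INTER_CUBIC); cv2.imwrite('pics/c1.png',a)
g=load('scene0'); a=cv2.resize(g['color'][110:230,320:450],None,fx=5,fy=5,interpolation=cv2.INTER_CUBIC); cv2.imwrite('pics/c2.png',a)
hsv=cv2.cvtColor(f['color'],cv2.COLOR_BGR2HSV)
P=cloud(f)
# board top by colour and height
for nm,reg,zr in(('board',(185,300,345,485),(.008,.03)),('offcut',(215,245,200,260),(.027,.05)),('offcut_all',(215,245,200,260),(.01,.05)),('fence',(190,235,360,445),(.055,.085)),('knob',(225,265,435,480),(.085,.11))):
    y0,y1,x0,x1=reg; m=np.zeros((400,640),bool); m[y0:y1,x0:x1]=1
    m&=(P[...,2]>zr[0])&(P[...,2]<zr[1])
    if m.sum()<3: print(nm,m.sum());continue
    r=cv2.minAreaRect(P[m][:,:2].astype(np.float32)*1000); print(nm,m.sum(),P[m].mean(0).round(4),np.round(cv2.boxPoints(r)),[np.round(x,1) for x in r])
print(hsv[270,400],hsv[231,230],hsv[245,370])
```

```text
board 6649 [ 0.4982 -0.3002  0.016 ] [[ 346. -107.]
 [ 355. -499.]
 [ 674. -492.]
 [ 665.  -99.]] [array([ 510. , -299.2]), array([319.7, 392.4]), np.float64(1.3)]
offcut 545 [0.5256 0.2199 0.0347] [[502. 166.]
 [546. 165.]
 [550. 276.]
 [506. 278.]] [array([526.1, 221.3]), array([111.6,  43.6]), np.float64(88.0)]
offcut_all 640 [0.5251 0.2193 0.0329] [[475. 171.]
 [545. 160.]
 [570. 313.]
 [500. 324.]] [array([522.5, 241.8]), array([154.7,  70.2]), np.float64(80.8)]
fence 738 [ 0.5786 -0.2594  0.0659] [[ 542. -344.]
 [ 572. -351.]
 [ 617. -176.]
 [ 586. -169.]] [array([ 579.3, -259.9]), array([180.6,  31.4]), np.float64(75.8)]
knob 103 [ 0.4968 -0.403   0.0928] [[ 474. -402.]
 [ 478. -418.]
 [ 520. -406.]
 [ 516. -390.]] [array([ 496.9, -404.1]), array([43.6, 16.8]), np.float64(15.6)]
[ 17  86 220] [ 18 102 214] [ 17  85 219]
```

Run:
```python
from h import *
f=load('top0'); P=cloud(f)
for (u,v) in [(400,270),(405,215),(456,243),(230,231),(300,260),(350,140),(250,180),(350,310),(295,167)]: print((u,v),P[v,u].round(3))
```

```text
(400, 270) [ 0.427 -0.259  0.015]
(405, 215) [ 0.577 -0.265  0.062]
(456, 243) [ 0.502 -0.396  0.092]
(230, 231) [0.524 0.22  0.035]
(300, 260) [0.447 0.018 0.103]
(350, 140) [ 0.763 -0.107  0.148]
(250, 180) [0.675 0.174 0.006]
(350, 310) [ 0.312 -0.121 -0.   ]
(295, 167) [0.691 0.037 0.133]
```

View pics/c1.png

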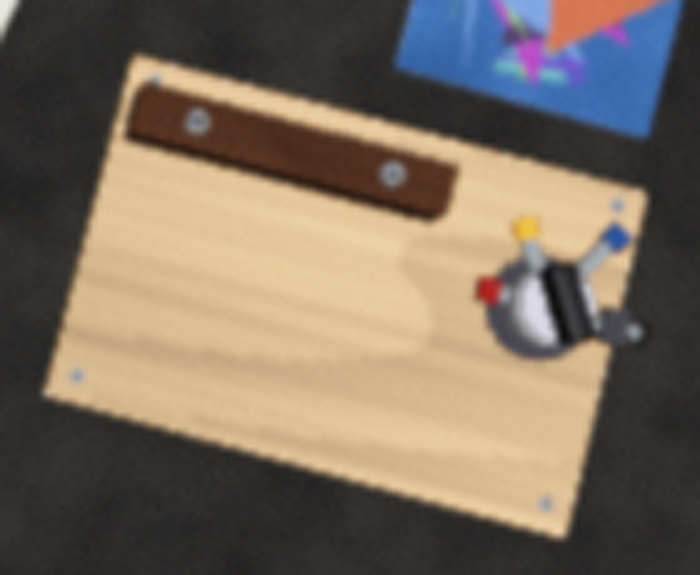

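View pics/c2.png

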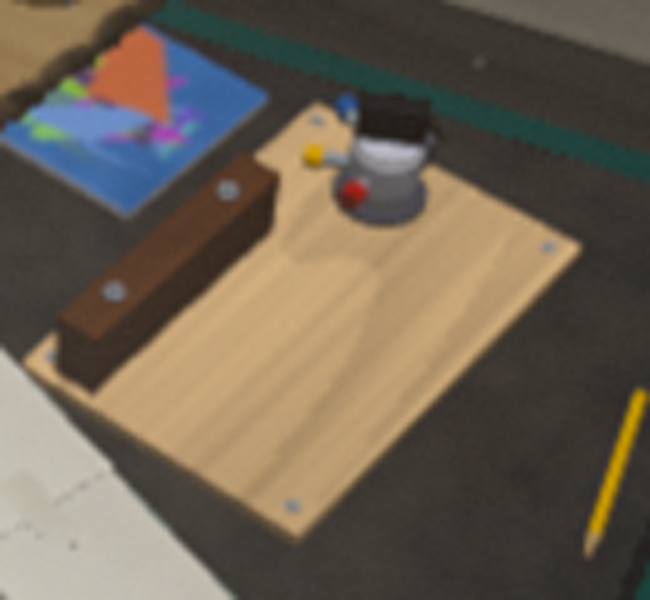

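Run:
```python
from h import *
f=load('top0'); P=cloud(f)
hsv=cv2.cvtColor(f['color'],cv2.COLOR_BGR2HSV)
m=((hsv[...,2]>110)&(hsv[...,0]>8)&(hsv[...,0]<28)).astype(np.uint8); k=np.zeros_like(m);k[190:300,345:485]=1;m*=k
cs,_=cv2.findContours(m,0,1); c=max(cs,key=cv2.contourArea); hull=cv2.convexHull(c)[:,0]
W=np.array([ray(f,u,v,.016)[:2]*1000 for u,v in hull],np.float32)
r=cv2.minAreaRect(W); print('board',r,cv2.boxPoints(r).round(1))
# fence face near top edge etc
def fit(yaw,o):
    th=np.radians(yaw);return np.array([[np.cos(th),-np.sin(th)],[np.sin(th),np.cos(th)]]),np.array(o)
yaw=r[2]-90 if r[2]>45 else r[2]
R,o=fit(yaw,r[0]); print('yaw',yaw)
print('turret',R@[20,-105]+o,'fencecentre',R@[65,55]+o,'seat',R@[28,0]+o,'knob seen [496.9 -404.1] fence seen [579.3,-259.9]')
# red and yellow tips in top
for n,lo,hi,l in(('red',(0,150,100),(6,255,255),40),('yel',(20,140,150),(32,255,255),50),('blu',(105,120,80),(125,255,255),60)):
    mm=cv2.inRange(hsv,lo,hi); mm[:225]=0;mm[270:]=0;mm[:,:435]=0;mm[:,480:]=0
    ys,xs=np.nonzero(mm); print(n,len(xs),R.T@(ray(f,xs.mean(),ys.mean(),.044)[:2]*1000-o))
# offcut via ray at top plane
hh=hsv.copy()
mm=((hsv[...,1]>60)&(hsv[...,0]>8)&(hsv[...,0]<28)&(hsv[...,2]>90)).astype(np.uint8);kk=np.zeros_like(mm);kk[215:248,200:260]=1;mm*=kk
cs,_=cv2.findContours(mm,0,1);c=max(cs,key=cv2.contourArea)
W=np.array([ray(f,u,v,.024)[:2]*1000 for u,v in c[:,0]],np.float32); r=cv2.minAreaRect(W);print('offcut',r,cv2.boxPoints(r).round(1))
# carton
mm=(P[...,2]>.07)&(P[...,2]<.2);kk=np.zeros_like(mm);kk[120:285,260:375]=1;mm&=kk
r=cv2.minAreaRect(P[mm][:,:2].astype(np.float32)*1000);print('carton',r,cv2.boxPoints(r).round(0),P[mm][:,2].max())
# other tall things
for n,b in(('plane',(145,180,205,275)),('tin',(172,195,183,210)),('glue',(155,180,283,305))):
    q=P[b[0]:b[1],b[2]:b[3]].reshape(-1,3);q=q[q[:,2]>.012];print(n,q.min(0).round(3),q.max(0).round(3))
```

```text
board ((502.69091796875, -297.1402282714844), (302.7070007324219, 203.24395751953125), 76.0392837524414) [[ 367.6 -419.5]
 [ 564.8 -468.5]
 [ 637.8 -174.8]
 [ 440.6 -125.7]]
yaw -13.960716247558594
turret [ 496.76820503 -403.86380332] fencecentre [ 579.04001842 -259.44653039] seat [ 529.86383625 -303.89541235] knob seen [496.9 -404.1] fence seen [579.3,-259.9]
red 15 [ 19.95742587 -70.79217024]
yel 17 [ 57.9060152  -82.51614085]
blu 10 [  65.88656538 -131.64349357]
offcut ((525.512939453125, 221.62599182128906), (115.59712982177734, 47.71971130371094), 87.8673095703125) [[499.5 164.8]
 [547.2 163. ]
 [551.5 278.5]
 [503.8 280.3]]
carton ((619.2642822265625, -21.417953491210938), (431.6275939941406, 316.7684020996094), 1.2897552251815796) [[ 400.  132.]
 [ 407. -185.]
 [ 839. -175.]
 [ 831.  142.]] 0.1965118509239041
plane [ 0.43  -0.049  0.012] [0.768 0.289 1.461]
tin [ 0.43  -0.049  0.013] [0.687 0.356 1.461]
glue [ 0.43  -0.049  0.013] [0.727 0.065 1.461]
```

```bash
python3 -m jog '[{"dx":33.5,"dy":20},{"dx":33.5,"dy":20},{"dx":33.5,"dy":20},{"dx":33.5,"dy":20},{"dx":33.5,"dy":20},{"dx":33.5,"dy":20},{"dx":33.5,"dy":20},{"dx":33.5,"dy":20},{"dx":33.5,"dy":20},{"dx":33.5,"dy":20,"roll":1},{}]'
```

```text
schema error: expected keys hand, dx, dy, dz, roll
```

```bash
python3 -m jog '[{"hand":-1,"dx":33.5,"dy":20,"dz":0,"roll":0},{"hand":-1,"dx":33.5,"dy":20,"dz":0,"roll":0},{"hand":-1,"dx":33.5,"dy":20,"dz":0,"roll":0},{"hand":-1,"dx":33.5,"dy":20,"dz":0,"roll":0},{"hand":-1,"dx":33.5,"dy":20,"dz":0,"roll":0},{"hand":-1,"dx":33.5,"dy":20,"dz":0,"roll":0},{"hand":-1,"dx":33.5,"dy":20,"dz":0,"roll":0},{"hand":-1,"dx":33.5,"dy":20,"dz":0,"roll":0},{"hand":-1,"dx":33.5,"dy":20,"dz":0,"roll":0},{"hand":-1,"dx":33.5,"dy":20,"dz":0,"roll":1},{"hand":-1,"dx":0,"dy":0,"dz":0,"roll":0}]'
python3 - <<'E'
from h import *
f=grab('wrist','w1'); print(proj(f,[.497,-.404,.094]),proj(f,[.518,-.398,.094]),proj(f,[.476,-.410,.094]))
E
```

```text
clock: 1.52
position: [0.4992, -0.4011, 0.2159]
ee_rot: [0.99, 0.141, 0.0, -0.001]
wrist_force: [0.0, 0.3, 0.4]
grip_width: 0.0943
(np.float64(323.5825376079875), np.float64(203.63856906998566)) (np.float64(323.7673899790723), np.float64(182.65849246520216)) (np.float64(323.40459258651015), np.float64(223.83468643717796))
```

View pics/w1.png

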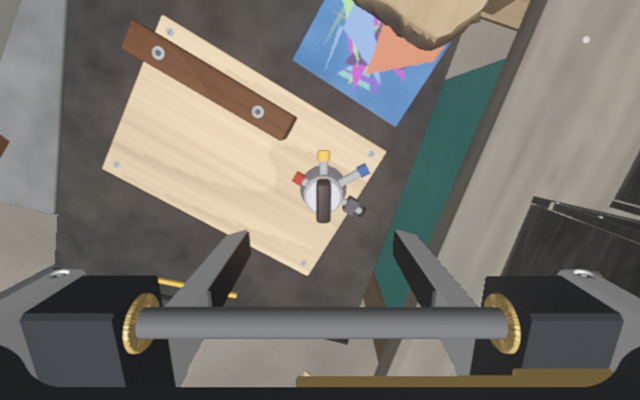

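```bash
python3 -m jog '[{"hand":-1,"dx":-1,"dy":-3,"dz":-45,"roll":0},{"hand":-1,"dx":0,"dy":0,"dz":-45,"roll":0},{"hand":-1,"dx":0,"dy":0,"dz":-30,"roll":0},{"hand":-1,"dx":0,"dy":0,"dz":-16,"roll":0},{"hand":0.3,"dx":0,"dy":0,"dz":0,"roll":0},{"hand":0.6,"dx":0,"dy":0,"dz":0,"roll":0},{"hand":1,"dx":0,"dy":0,"dz":0,"roll":0},{"hand":1,"dx":0,"dy":0,"dz":0,"roll":0},{"hand":1,"dx":0,"dy":0,"dz":0,"roll":0},{"hand":1,"dx":0,"dy":0,"dz":0,"roll":0},{"hand":1,"dx":0,"dy":0,"dz":0,"roll":0}]'
```

```text
clock: 2.95
position: [0.4958, -0.4067, 0.0804]
ee_rot: [0.99, 0.139, -0.0, -0.0]
wrist_force: [-0.8, 0.4, -0.4]
grip_width: 0.0276
```

```bash
python3 -m jog '[{"hand":1,"dx":0,"dy":0,"dz":0,"roll":0},{"hand":1,"dx":0,"dy":0,"dz":0,"roll":0},{"hand":1,"dx":0,"dy":0,"dz":0,"roll":0}]'
```

```text
clock: 3.32
position: [0.4952, -0.4044, 0.0803]
ee_rot: [0.99, 0.14, -0.001, -0.002]
wrist_force: [-8.0, 14.3, 10.8]
grip_width: 0.0154
```

```bash
python3 -m jog '[{"hand":1,"dx":-1,"dy":1.5,"dz":0,"roll":0},{"hand":1,"dx":0,"dy":0,"dz":0,"roll":7.5},{"hand":1,"dx":0,"dy":0,"dz":0,"roll":7.5},{"hand":1,"dx":0,"dy":0,"dz":0,"roll":7.5},{"hand":1,"dx":0,"dy":0,"dz":0,"roll":7.5}]'
```

```text
clock: 3.95
position: [0.4952, -0.4045, 0.0803]
ee_rot: [0.92, 0.393, 0.0, -0.0]
wrist_force: [3.2, 2.1, -1.5]
grip_width: 0.0157
```

```bash
python3 -m jog '[{"hand":1,"dx":0,"dy":0,"dz":0,"roll":7.5},{"hand":1,"dx":0,"dy":0,"dz":0,"roll":7.5},{"hand":1,"dx":0,"dy":0,"dz":0,"roll":7.5},{"hand":1,"dx":0,"dy":0,"dz":0,"roll":7.5},{"hand":1,"dx":0,"dy":0,"dz":0,"roll":0},{"hand":1,"dx":0,"dy":0,"dz":0,"roll":0}]'; python3 -c "
from h import *
s=telemetry.state();q=s['ee_rot'];print(np.degrees(2*np.arctan2(q[1],q[0])),s['moment'],s['joint_positions'])"
```

```text
clock: 4.7
position: [0.4956, -0.4047, 0.0804]
ee_rot: [0.788, 0.616, 0.001, 0.0]
wrist_force: [4.8, 1.5, -3.2]
grip_width: 0.0158
76.03041387575989 [ 0.28120324 -1.18016586 -0.00658108] [ 0.91303632  0.62197175 -0.38113938  1.66935334  0.27822651  0.90340357
  0.17956109]
```

```bash
python3 -m jog '[{"hand":0.3,"dx":0,"dy":0,"dz":0,"roll":0},{"hand":-0.2,"dx":0,"dy":0,"dz":0,"roll":0},{"hand":-1,"dx":0,"dy":0,"dz":0,"roll":0},{"hand":-1,"dx":0,"dy":0,"dz":0,"roll":0},{"hand":-1,"dx":0,"dy":0,"dz":0,"roll":0},{"hand":-1,"dx":0,"dy":0,"dz":40,"roll":0},{"hand":-1,"dx":0,"dy":0,"dz":60,"roll":0},{"hand":-1,"dx":0,"dy":0,"dz":60,"roll":0},{"hand":-1,"dx":0,"dy":0,"dz":50,"roll":0},{"hand":-1,"dx":0,"dy":0,"dz":0,"roll":0}]'
python3 - <<'E'
from h import *
f=grab('wrist','w2'); 
f=grab('scene','s2'); cv2.imwrite('pics/s2c.png',cv2.resize(f['color'][110:230,320:450],None,fx=5,fy=5,interpolation=cv2.INTER_CUBIC))
E
```

```text
clock: 5.95
position: [0.496, -0.4058, 0.2946]
ee_rot: [0.788, 0.616, 0.001, 0.003]
wrist_force: [-0.0, 0.1, -1.2]
grip_width: 0.0941
```

View pics/w2.png

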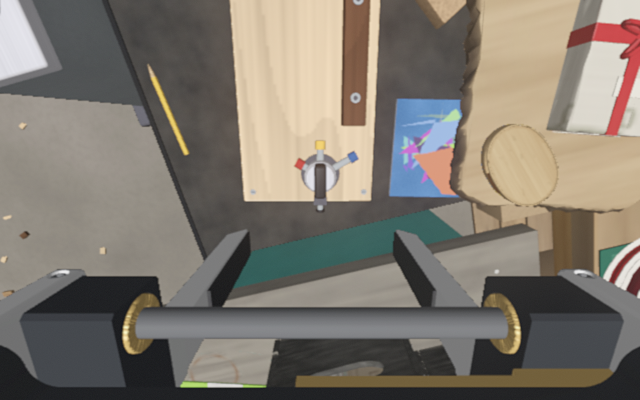

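View pics/s2c.png

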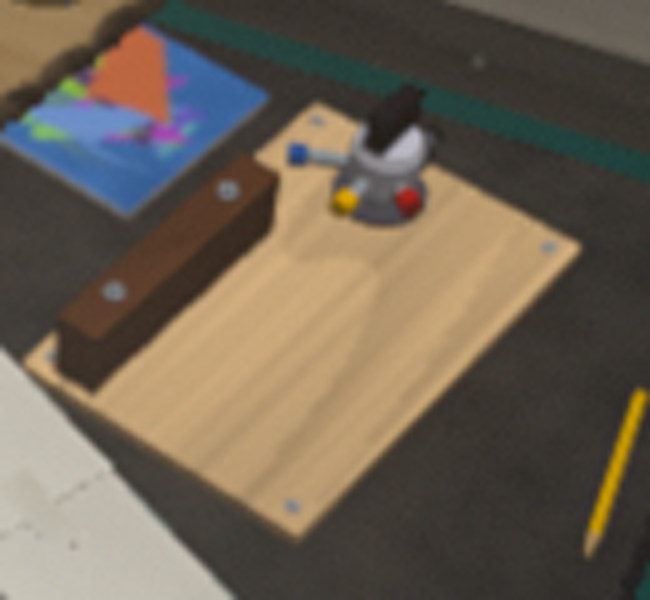

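```bash
python3 -m jog '[{"hand":-1,"dx":2,"dy":30,"dz":0,"roll":0},{"hand":-1,"dx":2,"dy":45,"dz":0,"roll":1},{"hand":-1,"dx":2,"dy":45,"dz":0,"roll":1},{"hand":-1,"dx":2,"dy":45,"dz":0,"roll":1},{"hand":-1,"dx":2,"dy":45,"dz":0,"roll":1},{"hand":-1,"dx":2,"dy":45,"dz":0,"roll":1},{"hand":-1,"dx":2,"dy":45,"dz":0,"roll":1},{"hand":-1,"dx":2,"dy":45,"dz":0,"roll":1},{"hand":-1,"dx":2,"dy":45,"dz":0,"roll":1},{"hand":-1,"dx":2,"dy":45,"dz":0,"roll":1},{"hand":-1,"dx":2,"dy":45,"dz":0,"roll":1},{"hand":-1,"dx":2,"dy":45,"dz":0,"roll":1},{"hand":-1,"dx":2,"dy":45,"dz":0,"roll":1},{"hand":-1,"dx":2,"dy":36,"dz":0,"roll":0},{"hand":-1,"dx":2,"dy":20,"dz":-30,"roll":0},{"hand":-1,"dx":0,"dy":0,"dz":-30,"roll":0},{"hand":-1,"dx":0,"dy":0,"dz":-30,"roll":0},{"hand":-1,"dx":0,"dy":0,"dz":0,"roll":0}]'
python3 - <<'E'
from h import *
f=grab('wrist','w3'); s=telemetry.state();q=s['ee_rot'];print(s['position'],np.degrees(2*np.arctan2(q[1],q[0])))
P=cloud(f); m=(P[...,2]>.026)&(P[...,2]<.05)&(abs(P[...,0]-.526)<.06)&(abs(P[...,1]-.221)<.08)
r=cv2.minAreaRect(P[m][:,:2].astype(np.float32)*1000);print(m.sum(),r)
E
```

```text
clock: 8.3
position: [0.5233, 0.2201, 0.1978]
ee_rot: [0.719, 0.695, -0.002, -0.001]
wrist_force: [0.5, -0.3, -0.8]
grip_width: 0.0941
[0.5241013  0.22065201 0.19960831] 88.01930305699506
3016 ((526.8634033203125, 221.5094451904297), (110.14816284179688, 41.27468490600586), 87.83152770996094)
```

View pics/w3.png

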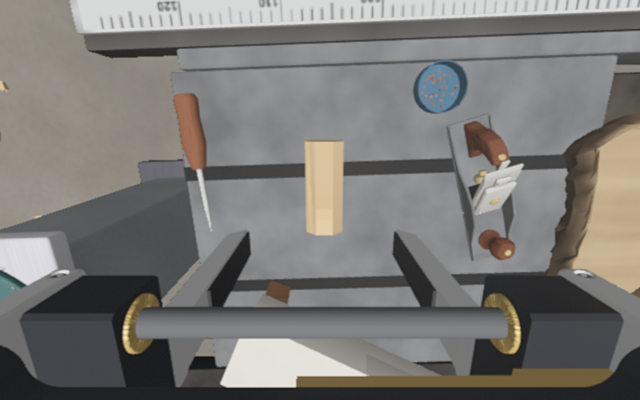

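```bash
python3 -m jog '[{"hand":-1,"dx":2.5,"dy":1,"dz":-50,"roll":0},{"hand":-1,"dx":0,"dy":0,"dz":-50,"roll":0},{"hand":-1,"dx":0,"dy":0,"dz":-45,"roll":0},{"hand":-1,"dx":0,"dy":0,"dz":-25,"roll":0},{"hand":-1,"dx":0,"dy":0,"dz":-15,"roll":0},{"hand":0.1,"dx":0,"dy":0,"dz":0,"roll":0},{"hand":1,"dx":0,"dy":0,"dz":0,"roll":0},{"hand":1,"dx":0,"dy":0,"dz":0,"roll":0},{"hand":1,"dx":0,"dy":0,"dz":0,"roll":0},{"hand":1,"dx":0,"dy":0,"dz":0,"roll":0},{"hand":1,"dx":0,"dy":0,"dz":0,"roll":0},{"hand":1,"dx":0,"dy":0,"dz":0,"roll":0}]'
```

```text
clock: 9.85
position: [0.5273, 0.2218, 0.0156]
ee_rot: [0.719, 0.695, -0.0, 0.0]
wrist_force: [-0.6, -1.7, 4.0]
grip_width: 0.0436
```

```bash
python3 -m jog '[{"hand":1,"dx":0,"dy":0,"dz":25,"roll":0},{"hand":1,"dx":0,"dy":0,"dz":50,"roll":0},{"hand":1,"dx":0,"dy":0,"dz":55,"roll":0},{"hand":1,"dx":0,"dy":0,"dz":55,"roll":0},{"hand":1,"dx":0,"dy":-20,"dz":50,"roll":0},{"hand":1,"dx":-3,"dy":-40,"dz":20,"roll":-1},{"hand":1,"dx":-3,"dy":-44,"dz":0,"roll":-1},{"hand":1,"dx":-3,"dy":-45,"dz":0,"roll":-1},{"hand":1,"dx":-3,"dy":-45,"dz":0,"roll":-1},{"hand":1,"dx":-3,"dy":-45,"dz":0,"roll":-1},{"hand":1,"dx":-3,"dy":-45,"dz":0,"roll":-1},{"hand":1,"dx":-3,"dy":-45,"dz":0,"roll":-1},{"hand":1,"dx":-3,"dy":-45,"dz":0,"roll":-1},{"hand":1,"dx":-3,"dy":-45,"dz":0,"roll":-1},{"hand":1,"dx":-3,"dy":-40,"dz":0,"roll":-1},{"hand":1,"dx":-3,"dy":-30,"dz":0,"roll":-1},{"hand":1,"dx":-3,"dy":-15,"dz":-30,"roll":-1},{"hand":1,"dx":0,"dy":0,"dz":-50,"roll":0},{"hand":1,"dx":0,"dy":0,"dz":0,"roll":0}]'
python3 - <<'E'
from h import *
f=grab('wrist','w4'); s=telemetry.state();q=s['ee_rot'];print(s['position'],np.degrees(2*np.arctan2(q[1],q[0])))
E
```

```text
clock: 12.22
position: [0.4898, -0.2812, 0.1879]
ee_rot: [0.788, 0.616, -0.001, -0.003]
wrist_force: [-0.0, -0.0, -1.0]
grip_width: 0.0437
[ 0.49113497 -0.2815681   0.19035625] 76.04193252846875
```

View pics/w4.png

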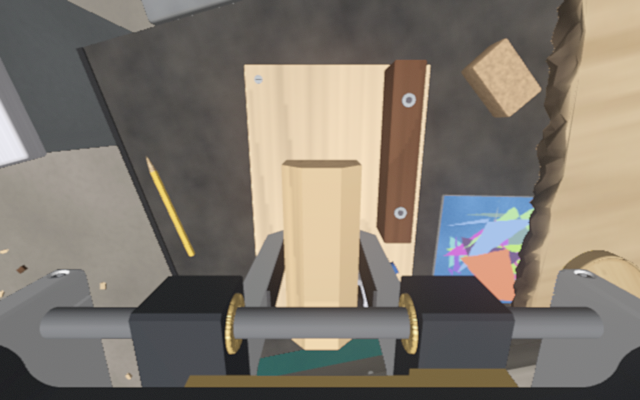

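```bash
python3 -m jog '[{"hand":1,"dx":0,"dy":0,"dz":-45,"roll":0},{"hand":1,"dx":0,"dy":0,"dz":-45,"roll":0},{"hand":1,"dx":0,"dy":0,"dz":-35,"roll":0},{"hand":1,"dx":0,"dy":0,"dz":-20,"roll":0},{"hand":1,"dx":0,"dy":0,"dz":-8,"roll":0},{"hand":1,"dx":0,"dy":0,"dz":-4,"roll":0},{"hand":1,"dx":0,"dy":0,"dz":-1,"roll":0},{"hand":1,"dx":0,"dy":0,"dz":0,"roll":0}]'
```

```text
clock: 13.28
position: [0.4916, -0.2824, 0.0331]
ee_rot: [0.788, 0.616, 0.0, 0.0]
wrist_force: [-0.0, -0.0, -1.3]
grip_width: 0.0438
```

```bash
python3 -m jog '[{"hand":1,"dx":0,"dy":0,"dz":-1.5,"roll":0},{"hand":1,"dx":0,"dy":0,"dz":0,"roll":0},{"hand":-0.35,"dx":0,"dy":0,"dz":0,"roll":0},{"hand":-0.35,"dx":0,"dy":0,"dz":0,"roll":0},{"hand":-0.35,"dx":0,"dy":0,"dz":0,"roll":0},{"hand":-0.35,"dx":0,"dy":0,"dz":20,"roll":0},{"hand":-0.35,"dx":0,"dy":0,"dz":40,"roll":0},{"hand":-0.35,"dx":0,"dy":0,"dz":50,"roll":0},{"hand":-0.35,"dx":-30,"dy":7,"dz":20,"roll":0},{"hand":1,"dx":-50,"dy":12,"dz":20,"roll":0},{"hand":1,"dx":0,"dy":0,"dz":0,"roll":0},{"hand":1,"dx":0,"dy":0,"dz":0,"roll":0},{"hand":1,"dx":0,"dy":0,"dz":0,"roll":0}]'
python3 - <<'E'
from h import *
f=grab('wrist','w5'); s=telemetry.state();q=s['ee_rot'];print(s['position'],np.degrees(2*np.arctan2(q[1],q[0])),s['grip_width'])
f=grab('top','t5'); cv2.imwrite('pics/t5c.png',cv2.resize(f['color'][185:300,345:485],None,fx=5,fy=5))
f=grab('scene','s5'); cv2.imwrite('pics/s5c.png',cv2.resize(f['color'][110:230,320:450],None,fx=5,fy=5))
E
```

```text
clock: 14.9
position: [0.4119, -0.2631, 0.1809]
ee_rot: [0.788, 0.616, 0.0, -0.0]
wrist_force: [0.4, -0.5, 0.0]
grip_width: 0.0268
[ 0.4118158  -0.26299931  0.18071499] 76.03250280156698 0.022589374471226883
```

View pics/w5.png

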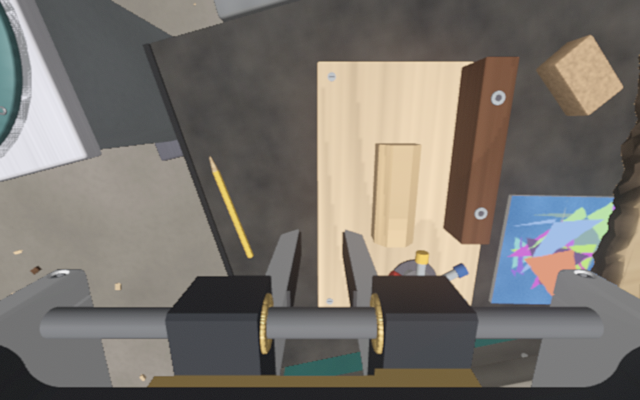

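View pics/s5c.png

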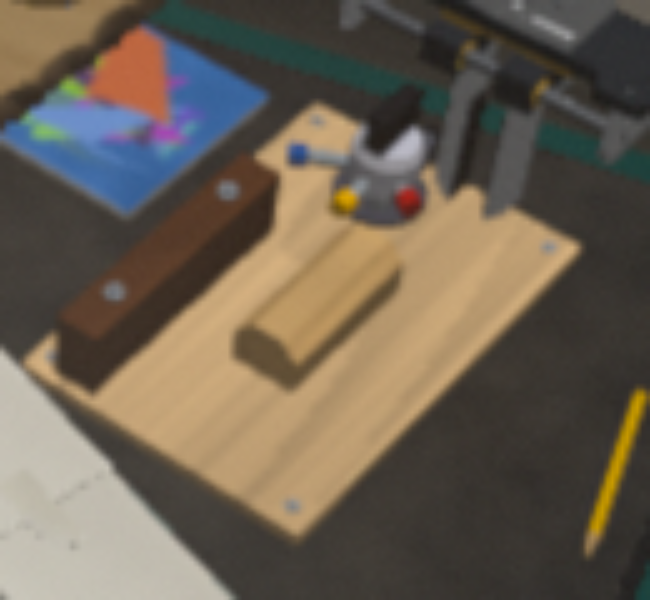

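View pics/t5c.png

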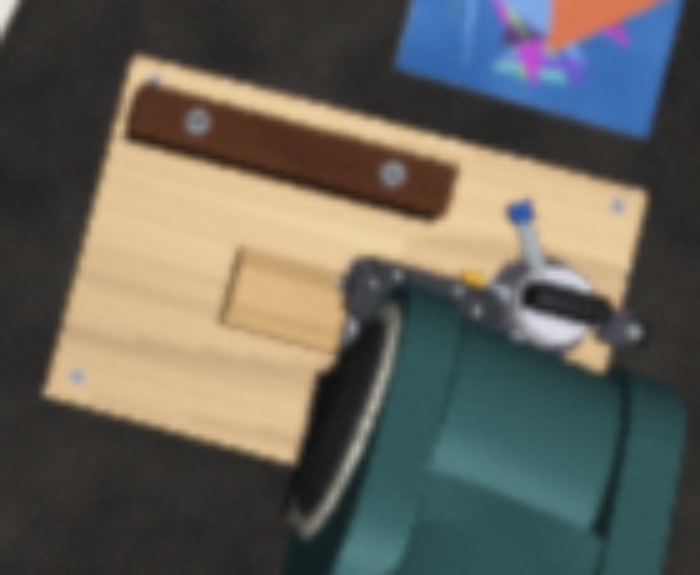

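```bash
cat >> h.py <<'E'
O=np.array([502.7,-297.2]);_t=np.radians(-13.96);RJ=np.array([[np.cos(_t),-np.sin(_t)],[np.sin(_t),np.cos(_t)]])
def j2w(x,y): return RJ@[x,y]+O
def w2j(p): return (np.asarray(p)[...,:2]*1000-O)@RJ
def meas(f,x0=-60,x1=49,y0=-54.5,y1=120):
    P=cloud(f); J=w2j(P); z=P[...,2]*1000-16
    m=(z>8)&(z<44)&(J[...,0]>x0)&(J[...,0]<x1)&(J[...,1]>y0)&(J[...,1]<y1)&(f['range_z']>0)
    m=cv2.morphologyEx(m.astype(np.uint8),cv2.MORPH_OPEN,np.ones((3,3)))>0
    r=cv2.minAreaRect(J[m].astype(np.float32)); print('all',m.sum(),r)
    t=m&(z>33); r=cv2.minAreaRect(J[t].astype(np.float32)); print('top',t.sum(),r,'z',np.median(z[t]))
    ys=J[t]; print('top centre vs y:',[(int(a),np.round([ys[(abs(ys[:,1]-a)<4)][:,0].min(),ys[(abs(ys[:,1]-a)<4)][:,0].max()],1)) for a in range(-60,120,15) if (abs(ys[:,1]-a)<4).sum()>5], 'y range',ys[:,1].min(),ys[:,1].max())
    fm=(z>46)&(z<54)&(J[...,0]>40)&(J[...,0]<90)&(J[...,1]>-40)&(J[...,1]<160)
    if fm.sum()>50: print('fence',cv2.minAreaRect(J[fm].astype(np.float32)),np.median(z[fm]))
E
python3 - <<'E'
from h import *
meas(load('w5')); meas(load('s5'))
print(w2j([.4118,-.263]), j2w(-60,12),j2w(-15,12))
E
```

```text
all 4358 ((-14.009313583374023, 11.270526885986328), (110.5936050415039, 44.621517181396484), 89.98528289794922)
top 2284 ((-14.552197456359863, 11.292617797851562), (26.548200607299805, 110.55962371826172), 0.23369912803173065) z 34.6812772750994
top centre vs y: [(-45, array([-25.7,  -2.6])), (-30, array([-25.7,  -2.3])), (-15, array([-26. ,  -2.3])), (0, array([-26.2,  -1.9])), (15, array([-26.7,  -1.8])), (30, array([-27.9,  -2. ])), (45, array([-26.4,  -1.9])), (60, array([-27.5,  -2. ]))] y range -44.02386204123043 66.55707157201924
fence ((64.42678833007812, 54.9471435546875), (179.16131591796875, 30.98588752746582), 89.93657684326172) 48.76420761847624
all 547 ((4.986011505126953, 14.075260162353516), (88.09339904785156, 117.93284606933594), 0.6289615035057068)
top 187 ((7.2225189208984375, 14.470943450927734), (108.94904327392578, 79.60368347167969), 84.86239624023438) z 35.019384679374234
top centre vs y: [(-30, array([-29.2,  -4.7])), (-15, array([-27.9,  -6.1])), (0, array([-28.9,  -6.9])), (15, array([-30.9,  46.9])), (30, array([-25.4,  47.9])), (45, array([-29.5,  -4.8])), (60, array([-27.3,  -2.2]))] y range -38.78427858803595 70.7308306092136
fence ((62.26551055908203, 59.60850524902344), (33.0919075012207, 181.81935119628906), 0.35340943932533264) 48.8648298156906
[-96.46577236  11.26076208] [ 447.36707032 -271.07976085] [ 491.03796756 -281.93576076]
```

```bash
python3 -m jog '[{"hand":1,"dx":0,"dy":0,"dz":-50,"roll":0},{"hand":1,"dx":0,"dy":0,"dz":-50,"roll":0},{"hand":1,"dx":0,"dy":0,"dz":-35,"roll":0},{"hand":1,"dx":0,"dy":0,"dz":-12,"roll":0},{"hand":1,"dx":19.4,"dy":-4.8,"dz":0,"roll":0},{"hand":1,"dx":19.4,"dy":-4.8,"dz":0,"roll":0},{"hand":1,"dx":4.85,"dy":-1.2,"dz":0,"roll":0},{"hand":1,"dx":4.85,"dy":-1.2,"dz":0,"roll":0},{"hand":1,"dx":4.85,"dy":-1.2,"dz":0,"roll":0},{"hand":1,"dx":4.85,"dy":-1.2,"dz":0,"roll":0},{"hand":1,"dx":4.85,"dy":-1.2,"dz":0,"roll":0},{"hand":1,"dx":4.85,"dy":-1.2,"dz":0,"roll":0},{"hand":1,"dx":4.85,"dy":-1.2,"dz":0,"roll":0},{"hand":1,"dx":4.85,"dy":-1.2,"dz":0,"roll":0},{"hand":1,"dx":0,"dy":0,"dz":0,"roll":0}]'
python3 - <<'E'
from h import *
f=grab('wrist','w6'); s=telemetry.state();print(w2j(s['position']),s['position'],s['wrist_force'],s['grip_width']); meas(f)
E
```

```text
clock: 16.92
position: [0.4892, -0.2824, 0.0339]
ee_rot: [0.788, 0.616, 0.0, 0.0]
wrist_force: [-0.5, -0.1, -0.6]
grip_width: 0.0006
[-16.9671625   11.12548016] [ 0.48891793 -0.28230988  0.03386156] [-0.31495246 -0.05423583  0.18988878] 0.0005795509205366371
all 9920 ((6.351497650146484, 25.811038970947266), (82.00352478027344, 69.55657196044922), 89.76054382324219)
top 5097 ((1.614522933959961, 34.41960525512695), (65.04814910888672, 59.650150299072266), 89.02302551269531) z 34.71075508122474
top centre vs y: [(0, array([ 7.7, 30.9])), (15, array([-14.8,  30.9])), (30, array([ 6.6, 31.3])), (45, array([ 5.7, 31.7])), (60, array([ 6. , 30.8]))] y range 1.3917183750020854 66.66680926679749
fence ((64.34336853027344, 51.0872802734375), (31.167036056518555, 171.14239501953125), 0.13229958713054657) 48.73401579585214
```

View pics/w6.png

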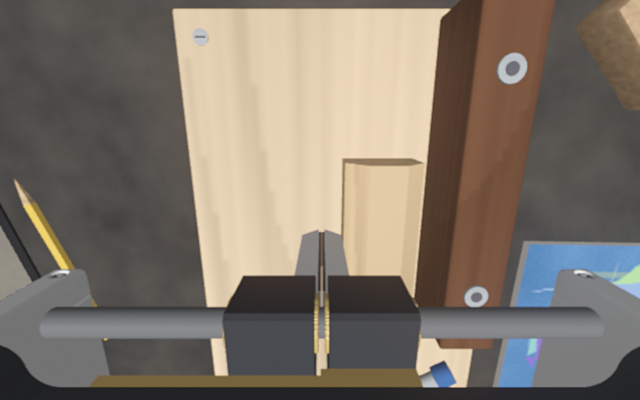

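```bash
python3 -m jog '[{"hand":1,"dx":2.9,"dy":-0.7,"dz":0,"roll":0},{"hand":1,"dx":2.9,"dy":-0.7,"dz":0,"roll":0},{"hand":1,"dx":1.9,"dy":-0.5,"dz":0,"roll":0},{"hand":1,"dx":0,"dy":0,"dz":0,"roll":0}]';python3 -m jog '[{"hand":1,"dx":1,"dy":-0.25,"dz":0,"roll":0},{"hand":1,"dx":1,"dy":-0.25,"dz":0,"roll":0}]'
```

```text
clock: 17.48
position: [0.4967, -0.2843, 0.0339]
ee_rot: [0.788, 0.616, -0.0, 0.0]
wrist_force: [0.0, 0.6, -0.0]
grip_width: 0.0002
clock: 17.73
position: [0.4985, -0.2848, 0.0339]
ee_rot: [0.788, 0.616, -0.0, -0.0]
wrist_force: [-5.2, 1.8, 2.1]
grip_width: 0.0008
```

```bash
python3 -m jog '[{"hand":1,"dx":-14.6,"dy":3.6,"dz":0,"roll":0},{"hand":1,"dx":0,"dy":0,"dz":50,"roll":0},{"hand":1,"dx":20,"dy":22.2,"dz":0,"roll":0},{"hand":1,"dx":20,"dy":22.2,"dz":0,"roll":0},{"hand":1,"dx":20,"dy":22.2,"dz":0,"roll":0},{"hand":1,"dx":0,"dy":0,"dz":0,"roll":0}]'
python3 - <<'E'
from h import *
f=grab('wrist','w7'); s=telemetry.state();print(w2j(s['position']),s['position'],s['wrist_force'],s['grip_width'])
f=grab('scene','s7'); cv2.imwrite('pics/s7c.png',cv2.resize(f['color'][110:230,320:450],None,fx=5,fy=5))
E
```

```text
clock: 18.48
position: [0.5444, -0.2124, 0.084]
ee_rot: [0.787, 0.617, 0.0, -0.0]
wrist_force: [-1.1, 0.0, 0.8]
grip_width: 0.0003
[19.48781418 90.67231654] [ 0.54348642 -0.21390707  0.08378787] [-0.17865768 -0.63112794 -0.38838052] 0.0008542984359319926
```

View pics/s7c.png

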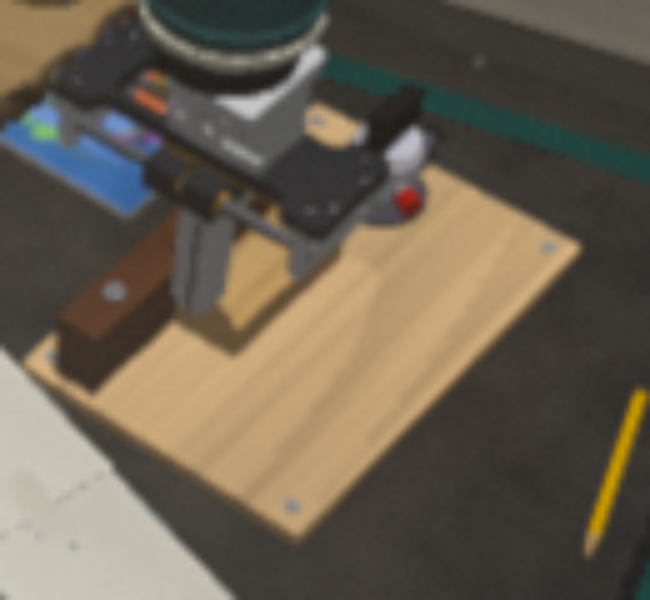

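```bash
python3 -m jog '[{"hand":1,"dx":0,"dy":0,"dz":-30,"roll":0},{"hand":1,"dx":0,"dy":0,"dz":-20,"roll":0},{"hand":1,"dx":0,"dy":0,"dz":0,"roll":0},{"hand":1,"dx":-2.4,"dy":-9.7,"dz":0,"roll":0},{"hand":1,"dx":-1.2,"dy":-4.8,"dz":0,"roll":0},{"hand":1,"dx":-0.7,"dy":-2.9,"dz":0,"roll":0},{"hand":1,"dx":-0.7,"dy":-2.9,"dz":0,"roll":0},{"hand":1,"dx":0,"dy":0,"dz":0,"roll":0}]'
python3 - <<'E'
from h import *
f=grab('wrist','w8'); s=telemetry.state();print(w2j(s['position']),s['position'],s['wrist_force']);meas(f,x0=-5,y1=60)
E
```

```text
clock: 19.58
position: [0.5389, -0.2351, 0.034]
ee_rot: [0.788, 0.616, -0.0, 0.0]
wrist_force: [-0.4, 0.7, -0.7]
grip_width: 0.0003
[20.16308648 69.22540251] [ 0.5389678  -0.23488345  0.03397851] [ 0.0985263   0.23501113 -0.79115469]
all 577 ((29.414634704589844, 27.16109848022461), (74.9709701538086, 12.493269920349121), 66.82368469238281)
top 263 ((20.725950241088867, 5.378080368041992), (28.09709358215332, 5.6712188720703125), 89.80082702636719) z 34.777362005291366
top centre vs y: [(0, array([17.9, 23.5])), (15, array([19.2, 22.2]))] y range -8.660524128972588 19.427886779652862
fence ((64.51675415039062, 72.38582611083984), (30.227357864379883, 144.65089416503906), 0.030433477833867073) 48.6968926558779
```

View pics/w8.png

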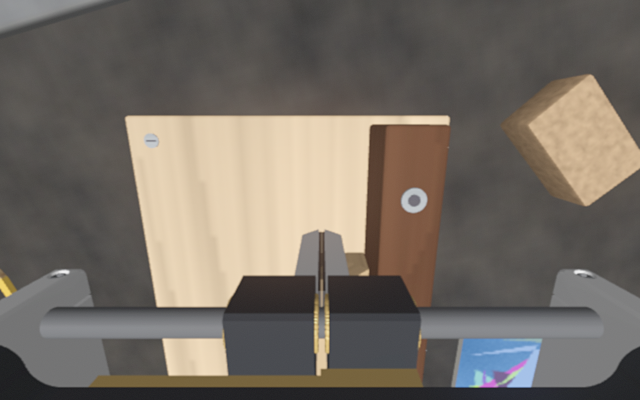

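```bash
python3 -m jog '[{"hand":1,"dx":-0.5,"dy":-1.95,"dz":0,"roll":0},{"hand":1,"dx":-0.5,"dy":-1.95,"dz":0,"roll":0},{"hand":1,"dx":0,"dy":0,"dz":0,"roll":0}]';python3 -m jog '[{"hand":1,"dx":-0.25,"dy":-1,"dz":0,"roll":0},{"hand":1,"dx":0,"dy":0,"dz":0,"roll":0}]';python3 -m jog '[{"hand":1,"dx":-0.25,"dy":-1,"dz":0,"roll":0},{"hand":1,"dx":0,"dy":0,"dz":0,"roll":0}]'
```

```text
clock: 20.0
position: [0.5379, -0.239, 0.0339]
ee_rot: [0.788, 0.616, -0.0, -0.0]
wrist_force: [-0.2, -0.1, -0.7]
grip_width: 0.0004
clock: 20.25
position: [0.5377, -0.2396, 0.0339]
ee_rot: [0.788, 0.616, 0.0, -0.0]
wrist_force: [-0.3, 0.8, -0.2]
grip_width: 0.0002
clock: 20.5
position: [0.5378, -0.2397, 0.0339]
ee_rot: [0.788, 0.616, 0.0, -0.0]
wrist_force: [0.7, 6.2, 0.5]
grip_width: 0.0009
```

```bash
python3 -m jog '[{"hand":1,"dx":2.4,"dy":9.7,"dz":0,"roll":0},{"hand":1,"dx":2.4,"dy":9.7,"dz":0,"roll":0},{"hand":1,"dx":0,"dy":0,"dz":50,"roll":0},{"hand":1,"dx":-24,"dy":6,"dz":20,"roll":0},{"hand":1,"dx":-48.5,"dy":12,"dz":20,"roll":0},{"hand":1,"dx":-29,"dy":-20,"dz":10,"roll":0},{"hand":1,"dx":-14,"dy":-56,"dz":0,"roll":0},{"hand":1,"dx":-4,"dy":-15,"dz":0,"roll":0},{"hand":1,"dx":0,"dy":0,"dz":0,"roll":0}]'
python3 - <<'E'
from h import *
f=grab('wrist','w9'); s=telemetry.state();print(w2j(s['position']),s['position'],s['wrist_force']);meas(f,x0=-5,y0=-57)
f=grab('scene','s9'); cv2.imwrite('pics/s9c.png',cv2.resize(f['color'][110:230,320:450],None,fx=5,fy=5))
E
```

```text
clock: 21.62
position: [0.4227, -0.2945, 0.1338]
ee_rot: [0.788, 0.615, -0.0, -0.0]
wrist_force: [-0.2, 0.9, -0.3]
grip_width: 0.0002
[-78.14099078 -15.47400696] [ 0.42313393 -0.29336589  0.133776  ] [-0.1032891   1.11501764 -0.3394259 ]
all 6299 ((26.958351135253906, -0.7932968139648438), (112.14083862304688, 43.9957275390625), 89.96426391601562)
top 3241 ((27.247650146484375, -0.1912384033203125), (26.08568572998047, 110.31453704833984), 0.19274352490901947) z 34.6872280476888
top centre vs y: [(-45, array([15.2, 38.7])), (-30, array([14.8, 39.1])), (-15, array([14.9, 39.3])), (0, array([14.5, 39.3])), (15, array([14.6, 38.7])), (30, array([15. , 39.6])), (45, array([14.6, 39.7]))] y range -55.36185574079415 54.93430323569259
fence ((64.45748901367188, 54.791053771972656), (31.31606674194336, 177.59947204589844), 0.1584232747554779) 48.75044444511907
```

View pics/w9.png

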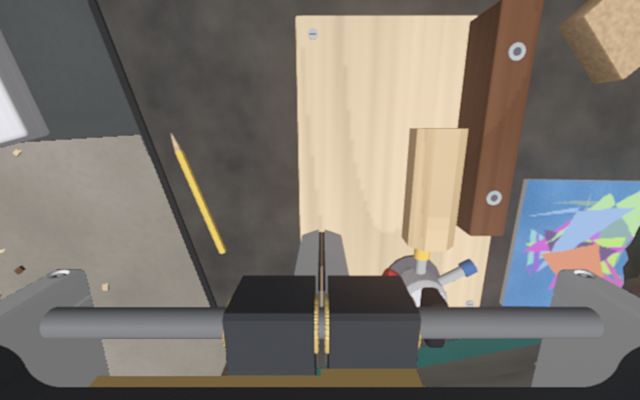

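View pics/s9c.png

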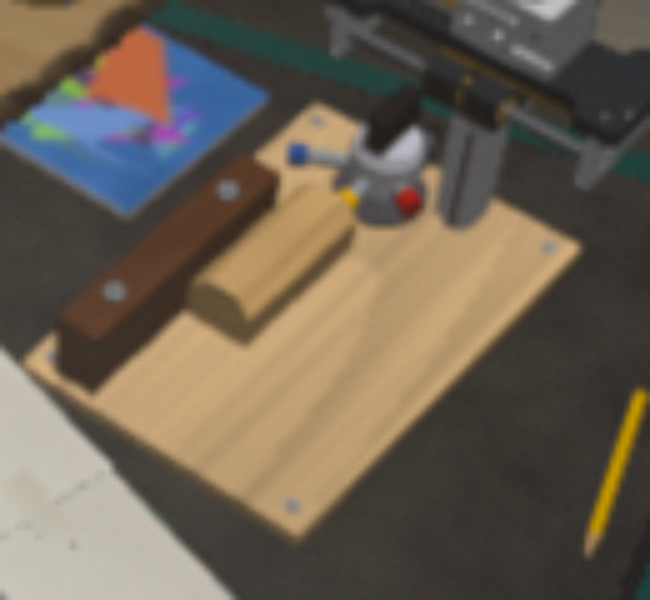

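```bash
python3 -m jog '[{"hand":1,"dx":20,"dy":0.4,"dz":-7,"roll":0},{"hand":1,"dx":25,"dy":0.6,"dz":-30,"roll":0},{"hand":1,"dx":14.5,"dy":0.2,"dz":-20,"roll":0},{"hand":1,"dx":0,"dy":0,"dz":0,"roll":0}]'
python3 - <<'E'
from h import *
s=telemetry.state();print(w2j(s['position']),s['position'],s['wrist_force'])
E
```

```text
clock: 22.22
position: [0.4829, -0.2907, 0.0757]
ee_rot: [0.787, 0.617, 0.0, -0.001]
wrist_force: [-0.7, 0.4, 0.6]
grip_width: 0.0001
[-20.78230838   1.53647962] [ 0.48290218 -0.29069528  0.07565726] [-0.65577306  0.36330942  0.57294109]
```

```bash
python3 -m jog '[{"hand":1,"dx":3.9,"dy":-2,"dz":-4,"roll":0},{"hand":1,"dx":3.9,"dy":-1,"dz":-4,"roll":0},{"hand":1,"dx":3.9,"dy":-1,"dz":-4,"roll":0},{"hand":1,"dx":2.9,"dy":-0.7,"dz":-3,"roll":0},{"hand":1,"dx":0,"dy":0,"dz":0,"roll":0}]'; python3 -m jog '[{"hand":1,"dx":1.5,"dy":-0.4,"dz":-1.5,"roll":0},{"hand":1,"dx":1.5,"dy":-0.4,"dz":-1.5,"roll":0},{"hand":1,"dx":0,"dy":0,"dz":0,"roll":0}]'
```

```text
clock: 22.85
position: [0.4969, -0.2978, 0.0617]
ee_rot: [0.788, 0.616, -0.0, -0.0]
wrist_force: [-0.4, -0.1, 0.8]
grip_width: 0.0005
clock: 23.22
position: [0.4999, -0.2986, 0.0588]
ee_rot: [0.788, 0.616, -0.0, -0.0]
wrist_force: [0.1, 0.4, 0.6]
grip_width: 0.0002
```

```bash
for i in 1; do :; done; python3 -m jog '[{"hand":1,"dx":1.5,"dy":-0.4,"dz":-1.5,"roll":0},{"hand":1,"dx":1,"dy":-0.25,"dz":-1,"roll":0},{"hand":1,"dx":0,"dy":0,"dz":0,"roll":0}]'; python3 -m jog '[{"hand":1,"dx":1,"dy":-0.25,"dz":-1,"roll":0},{"hand":1,"dx":0,"dy":0,"dz":0,"roll":0}]'
```

```text
clock: 23.6
position: [0.5024, -0.2993, 0.0563]
ee_rot: [0.788, 0.616, -0.0, -0.0]
wrist_force: [-0.5, -1.0, -0.6]
grip_width: 0.0004
clock: 23.85
position: [0.5034, -0.2996, 0.0553]
ee_rot: [0.788, 0.616, -0.0, -0.0]
wrist_force: [-0.0, -0.1, 0.7]
grip_width: 0.0006
```

```bash
python3 -m jog '[{"hand":1,"dx":1,"dy":-0.25,"dz":-1,"roll":0},{"hand":1,"dx":0,"dy":0,"dz":0,"roll":0}]'; python3 -m jog '[{"hand":1,"dx":1,"dy":-0.25,"dz":-1,"roll":0},{"hand":1,"dx":0,"dy":0,"dz":0,"roll":0}]'
python3 - <<'E'
from h import *
f=grab('scene','s10'); cv2.imwrite('pics/s10c.png',cv2.resize(f['color'][110:230,320:450],None,fx=5,fy=5))
E
```

```text
clock: 24.1
position: [0.5044, -0.2998, 0.0543]
ee_rot: [0.788, 0.616, -0.0, -0.0]
wrist_force: [0.6, 0.3, 0.7]
grip_width: 0.0006
clock: 24.35
position: [0.5054, -0.3001, 0.0534]
ee_rot: [0.788, 0.616, -0.0, -0.0]
wrist_force: [0.1, 0.9, -0.1]
grip_width: 0.0001
```

View pics/s10c.png

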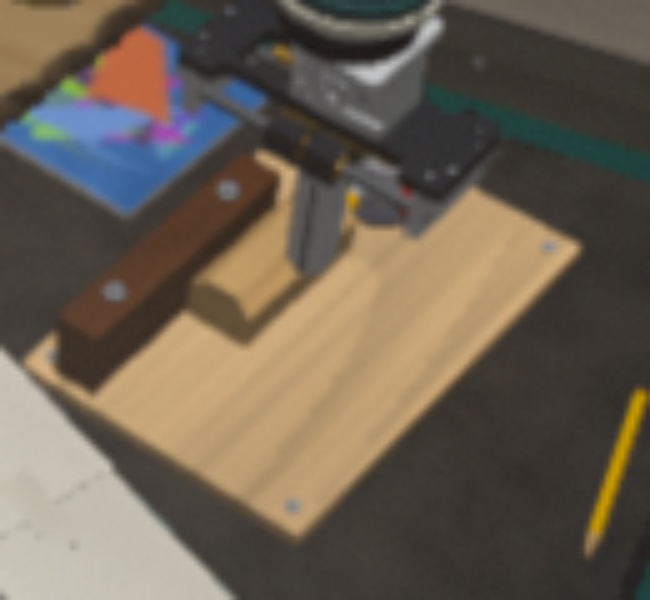

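```bash
python3 -m jog '[{"hand":1,"dx":2.9,"dy":-0.7,"dz":3,"roll":0},{"hand":1,"dx":0,"dy":0,"dz":0,"roll":0}]'; python3 -m jog '[{"hand":1,"dx":0.5,"dy":-0.1,"dz":-0.5,"roll":0},{"hand":1,"dx":0.5,"dy":-0.1,"dz":-0.5,"roll":0},{"hand":1,"dx":0,"dy":0,"dz":0,"roll":0}]'; python3 -m jog '[{"hand":1,"dx":0.5,"dy":-0.1,"dz":-0.5,"roll":0},{"hand":1,"dx":0.5,"dy":-0.1,"dz":-0.5,"roll":0},{"hand":1,"dx":0,"dy":0,"dz":0,"roll":0}]'
```

```text
clock: 24.65
position: [0.5087, -0.3009, 0.0568]
ee_rot: [0.788, 0.616, 0.0, 0.0]
wrist_force: [-0.6, -0.3, -0.6]
grip_width: 0.0003
clock: 25.02
position: [0.5089, -0.301, 0.0558]
ee_rot: [0.788, 0.616, -0.0, -0.0]
wrist_force: [-5.8, 2.1, 11.5]
grip_width: -0.0
clock: 25.4
position: [0.509, -0.301, 0.0557]
ee_rot: [0.788, 0.616, -0.001, -0.001]
wrist_force: [-19.9, 7.0, 37.3]
grip_width: 0.0005
```

```bash
python3 -m jog '[{"hand":1,"dx":0,"dy":0,"dz":0.4,"roll":0},{"hand":1,"dx":0,"dy":0,"dz":0,"roll":0},{"hand":1,"dx":0,"dy":0,"dz":0,"roll":0},{"hand":1,"dx":0,"dy":0,"dz":0,"roll":0}]'
python3 - <<'E'
from h import *
f=grab('wrist','w11'); s=telemetry.state();print(w2j(s['position']),s['position'],s['wrist_force'],s['moment']);meas(f,x0=-5,y0=-57,y1=60)
f=grab('scene','s11'); cv2.imwrite('pics/s11c.png',cv2.resize(f['color'][110:230,320:450],None,fx=5,fy=5))
E
```

```text
clock: 25.9
position: [0.509, -0.301, 0.0558]
ee_rot: [0.788, 0.616, -0.001, -0.001]
wrist_force: [-17.2, 6.3, 29.4]
grip_width: 0.0006
[ 6.99876236 -2.15619385] [ 0.50897188 -0.30098092  0.05573174] [-16.63553963   6.28109882  30.20474158] [1.53234383 3.93983132 0.00875667]
all 7245 ((22.508956909179688, 14.170438766479492), (82.60163116455078, 52.9644775390625), 89.95377349853516)
top 4251 ((18.175792694091797, 16.965389251708984), (77.15168762207031, 44.086856842041016), 89.32280731201172) z 34.68966361526872
top centre vs y: [(-15, array([23.9, 39.8])), (0, array([20.4, 39.7])), (15, array([15.3, 39.7])), (30, array([15.1, 39.8])), (45, array([15. , 40.2]))] y range -21.85562961877174 55.371561948461775
fence ((64.36418151855469, 48.34989547729492), (165.1883087158203, 30.342613220214844), 89.98267364501953) 48.729715200808144
```

View pics/w11.png

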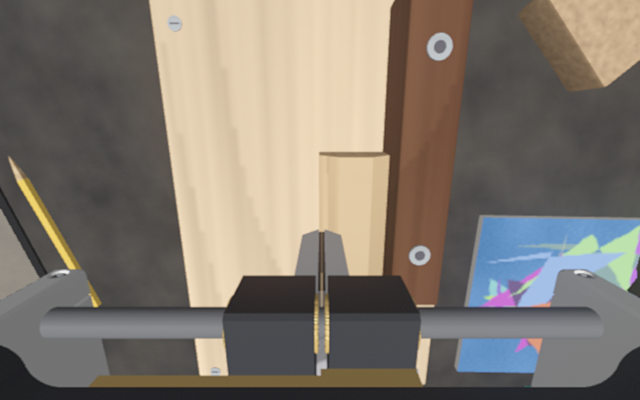

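View pics/s11c.png

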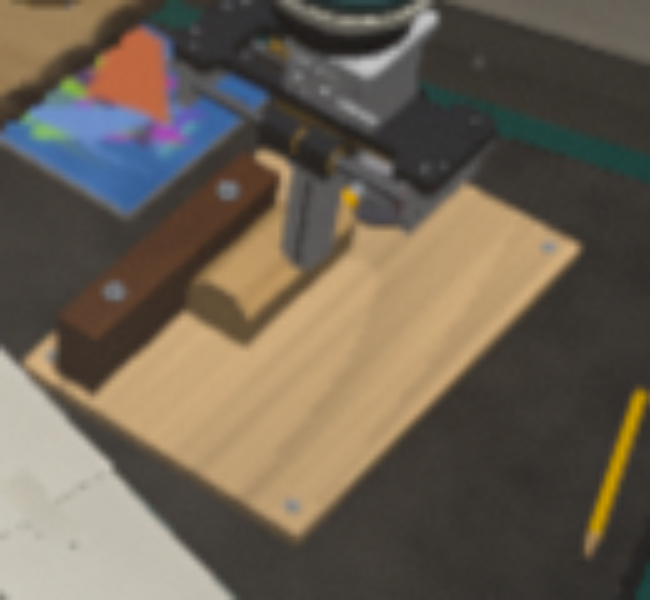

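```bash
python3 -m jog '[{"hand":1,"dx":0.4,"dy":-0.1,"dz":0.2,"roll":0},{"hand":1,"dx":0,"dy":0,"dz":0,"roll":0},{"hand":1,"dx":0,"dy":0,"dz":0,"roll":0},{"hand":1,"dx":0,"dy":0,"dz":0,"roll":0}]'
```

```text
clock: 26.5
position: [0.5089, -0.301, 0.0557]
ee_rot: [0.788, 0.616, -0.001, -0.001]
wrist_force: [-17.9, 7.2, 28.9]
grip_width: 0.0004
```

```bash
python3 -m jog '[{"hand":1,"dx":0.5,"dy":-0.1,"dz":0.2,"roll":0},{"hand":1,"dx":0.3,"dy":-0.1,"dz":0.1,"roll":0},{"hand":1,"dx":0,"dy":0,"dz":0,"roll":0},{"hand":1,"dx":0,"dy":0,"dz":0,"roll":0}]'
python3 - <<'E'
from h import *
f=grab('wrist','w12'); s=telemetry.state();print(w2j(s['position']),s['position'],s['wrist_force']);meas(f,x0=-5,y0=-57,y1=60)
f=grab('scene','s12'); cv2.imwrite('pics/s12c.png',cv2.resize(f['color'][110:230,320:450],None,fx=5,fy=5))
E
```

```text
clock: 27.0
position: [0.509, -0.301, 0.0558]
ee_rot: [0.788, 0.615, -0.002, -0.002]
wrist_force: [-22.6, 8.5, 29.9]
grip_width: 0.0005
[ 7.07559681 -2.16873435] [ 0.50904342 -0.30101163  0.05575267] [-21.58890254   7.91527001  30.62424755]
all 7241 ((22.226123809814453, 14.16561508178711), (53.49631881713867, 82.4837646484375), 0.029228530824184418)
top 4261 ((18.118803024291992, 16.991395950317383), (77.2103271484375, 44.97870635986328), 89.14436340332031) z 34.675938582497196
top centre vs y: [(-15, array([24. , 39.7])), (0, array([20.5, 39.8])), (15, array([14.8, 40.5])), (30, array([14.6, 39.8])), (45, array([15.6, 39.5]))] y range -21.878593294397565 55.391252539491035
fence ((64.4239273071289, 48.203514099121094), (165.08822631835938, 30.624345779418945), 89.85102081298828) 48.718849518501415
```

View pics/s12c.png

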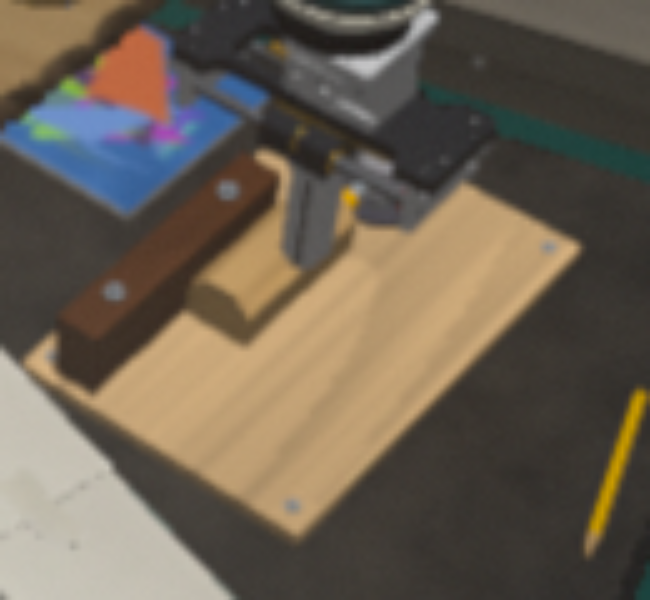

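```bash
python3 -c "
from station import order
print(order.sign_off())"
```

```text
the job is handed in; nothing more can be done
None
```

The job is done and handed in at about 27 s on the robot's clock, with the arm still pressing the offcut into the corner.

- **Turret:** I turned it one click, about 60° anticlockwise, and let go. Before release there was no turning moment left. Afterwards the wrist and scene pictures showed the yellow rod pointing along the fence.
- **Offcut:** I lifted it over the carton and laid it on the board with its long side to the fence. I then slid it against the fence (about 5 N contact) and against the yellow tip (about 6 N). With the tool clear, its centre measured jig x +27.2, y -0.2 mm, square to within 0.2°. The target is x +28, y 0, and the fence itself measured about 0.6 mm short in x.
- **Press:** I pushed with the closed fingertips on the near bevel, finishing at about 23 N towards the fence and 30 N down. The last picture showed the offcut unmoved.

**Less clean:**
- The bevel met the fingertips a few mm later than I expected, so I shifted up along it before touching.
- The first press peaked at about 43 N total. I then eased the downward part and added push towards the fence while staying in contact. The push therefore ended somewhat steeper than 45°.
- The measured finishing position at the tip was about 1.3 mm short of my prediction.
- In the last pictures the gripper hid part of the offcut's tip end, so I could not re-measure that contact while pressing.

I did not touch the plane, the glue bottle or the tin, but I took no final picture to confirm they are where they started.

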